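Seat the controller module and hold the board down on the flashing jig

ROBOT

A 6-joint arm with a two-finger parallel gripper is mounted at the origin on the work surface. World frame = base frame: x ahead of the robot, y to its left, z up, the work surface at z = 0. Lengths are in m, angles in degrees, forces in N, time in s.
With the tool pointing down it reaches from about 0.4 to 0.825 m from the base axis. Payload 7 kg.
Tool frame: the origin (TCP) lies on the front face of the gripper's body, between the roots of the fingers; the fingertips stand 66 mm ahead of it and the grasp point (between the pads) lies 47 mm ahead of it; z points along the fingers, y is the line along which they close (so a half turn about z gives the same grasp; the last joint's range is limited). The gripper opens to 88 mm and grips with 3 to 60 N. Pads are 19 mm wide; open, the fingers measure 130 mm over their backs; the gripper's body (78 mm by 193 mm) begins 47 mm behind the grasp point.
Start: joints at [79.532, 20.546, 0.682, 0, -70.136, -16.507], TCP at [0.306, 0.602, 0.292] pointing down, gripper open.
Joint ranges: [-176.03, 176.03], [-82.01, 121.73], [-58.28, 71.71], [-173.87, 95.51], [-174.79, -0.11], [-173.66, 173.66]. Speed limits (degrees/s): [136.94, 136.94, 172.46, 180, 180, 180].

INTERFACE

Orientations are given as [roll, pitch, yaw] about the fixed x, y, z axes, in that order (R = Rz(yaw) Ry(pitch) Rx(roll)).
In Python, from plant import ctrl gives the robot as it stands.
- The arm moves only by the tool send_rows, never from a script. Its argument "deltas" is a list of rows, each a list of 2 entries, a list of its own where there are three numbers: the shift along the tool's x, y, z each as a share of 800 mm, from -1 to 1, then the turn about the tool's z as a share of 90 degrees, from -1 to 1. A call has exactly 5 rows; each row is the pose to reach, as a shift and turn from the pose commanded when the call began, along the tool's axes at that moment; what a row does not reach only later rows make up. A row lasts 1/12 s, in which the tool goes at most 41.7 mm and 7.16 degrees, less where a joint would pass 70% of its speed; a pose out of reach is approached as far as the arm can. A call with a number of a shift or a turn outside -1 to 1 is refused whole. A call with a gripper value outside its range is refused whole. "gripper" is the opening, from 0 (shut) to 1 (fully open), set as the call begins (left out, the last holds). The fingers move at their own pace and stop on an object; the grip force is fixed at half the most. Time passes only in rows, so rows that repeat a pose let the fingers close, or fill a call up. It gives the time, the measured TCP pose, the force, the opening and the grip force at its end, in the units of the state.
- ctrl.get_obs(): the state, without advancing time (a new reading comes with each control period).
- ctrl.snapshot(name): name is "scene" or "side" or "wrist"; returns a dict with "color" (480x640x3 uint8, red, green, blue), "vertical_fov" (degrees; the focal length in pixels is half the picture's height over the tangent of half this angle, whatever the lens; pixels are square), "cx", "cy" (the principal point, pixels), "rvec" (rotation vector, rad) and "tvec" (3), from world to camera coordinates, as OpenCV has them. Camera axes: x right, y down, z forward; pixel columns grow to the right and rows downward; lengths in m; the calibration is good to about 2 mm. A picture is of the moment at which its call begins. There is no depth.
- ctrl.close_job(): hands the job in; it is judged then, once.
Trained networks look in a picture, given as the dict that the camera call returned (one of the last four; its "shot" number tells which), for a name from the list of things; names that differ only in an ending like _2 or _b are one class to them, and where a whole thing is asked for, a point or a joint stands for the part that bears it (a point fixed in the world has none). Each returns a list of dicts, best first, with "conf" (0 to 1); they miss things now and then, are a little off and sometimes report something else, mostly with a low value. They report only what shows in the picture. A call takes as long as a camera call. They do not tell look-alikes from the thing itself.
- ctrl.boxes_of(picture, thing): "xy" ([column, row] as shares, 0 to 1, of the picture: columns of its width, rows of its height, amid what is visible of it).
- ctrl.cut_out(picture, thing): "pixels" (480x640 bool, what is visible of it) and "xy" ([column, row] as shares, 0 to 1, of the picture: columns of its width, rows of its height, amid what is visible of it).
The state is a dict: "clock": time; "joint_pos": joint angles; "qvel": joint speeds; "tau": joint torques, N m; "tool_pos": TCP position; "orientation": TCP orientation; "force": force on the tool from outside, world axes, zero at the start; "moment": the same for the moment, N m; "opening": finger opening in m; "gripper_force": force on a finger pad.
Only numpy, scipy, OpenCV 4.12 (cv2) and the standard library are available. Lean on these libraries where they do the work, as an engineer would, in place of code of your own. Each camera call takes 0.05 s, during which the arm holds its last target. There are 200 camera calls.

TASK

With the keyboard's controller board still lying on the bench, press its plug-in module fully home in the sockets. Then carry the board to the flashing jig without dropping it, lower it between the nest's corner guides with its USB end towards the jig's front edge (the one with the two lamps), and press it straight down against the spring probes until it sits flat on the hard stops, firmly but without crushing it. Finish while still holding it down there, as it is being flashed, and leave everything else on the bench where it is.

Things in the scene. Friction and masses are not known exactly. Their poses are not given: they have to be found in the camera images.
- jig: flashing jig, fixed: a grey box 125 mm (x) by 140 mm (y), aluminium plate on top 43 mm above the bench, the nest in its middle. Origin on the bench under the nest's centre (the box reaches 55 mm to -x, 70 mm to +x); x points to its rear, z up. Front (-x) edge: two small lamps, a rocker switch below. Rear edge: black ribbon header and terminal block, 53 mm high.
- jig_nest (a point): centre of the nest at hard-stop level, 50 mm above the bench: four steel pads (18.5 mm in x, 39.5 mm in y off centre), one under each corner of the board. Four black L-shaped corner guides, tops 62 mm above the bench, take the 46 x 90 mm board with 1.5 mm clearance all round, about 4 mm at the flared mouth.
- jig_probes (a point): centre of the tips of the six brass spring probes when free, 5 mm above jig_nest (two rows of three, 24 mm apart in x, 26 mm in y). Each pushes up with 0.45 N plus 0.21 N per mm pressed, so a board laid in the nest floats 5 mm above the stops, and about 9 N in all brings it down onto them.
- jig_front (a point): middle of the jig's front edge, 55 mm to -x of jig_nest at the same height: the USB end of the board goes on this side.
- board: controller board, loose on the bench: green, 46 mm (x) by 90 mm (y), 1.6 mm thick, 45 to 80 g with its module. Origin: centre of its underside; z up, USB end at -x. Flat (parts under 1.2 mm) either side of the central sockets for |x| up to 15 mm; a jack and a connector 5 to 6 mm high along the rear edge (x 16 to 23 mm). In the jig its x points as the jig's x.
- board_grip (a point): board's centre line at half height of its sockets, 6 mm above the underside: two black socket strips along x (x -20.5 to +10.5 mm of the board) standing on the board, 18 mm wide together (y -9 to +9 mm), tops 10.1 mm above the underside. Grip them from above across y, fingertips just above the board. Axes as the board's.
- board_usb_end (a point): middle of the board's front (USB) edge, on its upper face, 23 mm to -x of the board's centre.
- module (a joint): how far the plug-in module is pushed into the sockets: 0 m = 4 mm proud, 0.004 m = fully home, where it stops. Starts between 0 and 0.0015. Stiff: about 8 N pushes it in, along the board's -z; it stays where it is left.
- module_top (a point): top of the flat black chip on the module, above the board's centre: push here, 15.4 mm above the board's underside when home (more while proud). The module is a small green board 33 mm (x -21.5 to +11.5 mm of the board) by 18 mm (y); its silver USB socket (x -22.5 to -15 mm) stands 2 mm above the chip.
- switch_a: loose key switch, a 16 mm black block 11 mm high; to be left alone. Origin: centre of its underside.
- switch_b: another loose key switch, as switch_a; to be left alone. Origin: centre of its underside.
- sensor_board: a smaller square circuit board, 45 x 45 mm, with a lens block and no plug-in module; to be left alone. Origin: centre of its underside.
- screwdriver: screwdriver, 150 mm long; to be left alone. Origin: centre of its underside.
- tweezers: steel tweezers, 115 mm long; to be left alone. Origin: centre of its underside.
- solder_spool: spool, 58 mm across, 46 mm high, standing on end; to be left alone. Origin: centre of its underside.
- parts_tray: clear open tray 130 x 100 x 32 mm with switches and keycaps; to be left alone. Origin: centre of its underside.
- mug: white mug, 82 mm across, 95 mm high; to be left alone. Origin: centre of its underside.
Things that resemble listed ones, but are neither listed nor needed, are in the scene too. Of the things that look like the board, the smallest one is meant. What is shaped like the jig but red is not meant.

How it is judged (in metres and radians):
On the way, in this order (a step that is already met when the one before it is completed fails the run):
1. the module is pressed home in its sockets while the board lies on the bench (value of joint module above 0.0032 m and height (world z) of board below 0.006 m), for 0.1 s.
2. the board is between the nest's corner guides, right way round, over the probes and not yet on the stops (horizontal distance between board and jig_nest below 0.006 m and z of board in the frame of jig_nest between 0.0015 and 0.01 m and angle between the x axis of board and the x axis of jig, either way round below 0.1 rad and x of board_usb_end in the frame of jig_nest below -0.015 m), for 0.02 s.
At the end, for the whole second after the job is handed in: Module home (over 3.2 of 4 mm). Board in the nest, USB end to the front, centre within 4 mm, axes within 0.10 rad, less than 1 mm above the stops, tilt under 0.025 rad, still, pressed on the jig with over 9.5 N, and the robot touching it (value of joint module above 0.0032 m and horizontal distance between board and jig_nest below 0.004 m and angle between the x axis of board and the x axis of jig, either way round below 0.1 rad and x of board_usb_end in the frame of jig_nest below -0.015 m and z of board in the frame of jig_nest below 0.001 m and angle between board's own z axis and vertical below 0.025 rad and contact force between board and jig above 9.5 N and linear speed of board below 0.01 m/s and contact force between any of the fingers, the arm and board above 2 N); the arm keeps its last pose, push and grip.
It fails at once if the board is crushed against the jig (over 60 N) (contact force between board and jig above 60 N).
It fails at once if the board is dropped (falling faster than 0.5 m/s, untouched) (linear speed of board above 0.5 m/s and contact force between each of the fingers, the arm and board below 0.01 N).
It fails at once if something else on the bench is moved by more than 20 mm (distance of any of switch_a, switch_b, sensor_board, screwdriver, tweezers, solder_spool, parts_tray, mug from where it was at the start of the episode above 0.02 m).
It also fails if it takes over 58 s, if anything falls off the work surface, if the arm or the gripper's body presses on something with over 40 N, if the wrist force passes 120 N, or if a joint passes its speed limit or range.

## Working session

There is one attempt and no reset: what is moved stays moved. The work goes in short steps, Python scripts to look and compute and a tool call to move; the robot and the scene stay as the last step left them, time stands still between calls to the robot, and variables do not carry over. Pictures are saved under pics/ and viewed, at most 10 in all, crops included, and the job is handed in when it is done.

Besides the shell and the picture viewer there is one more tool, called after "Emit:" in YAML: its name, and indented under it one key for each argument. send_rows: Moves the arm, as the interface text tells. Shift numbers are shares of 800 mm and turn numbers shares of 90 degrees, none past 1 either way. Its arguments: {"type":"object","properties":{"deltas":{"type":"array","items":{"type":"array"}},"gripper":{"type":"number"}},"required":["deltas"]}

```bash
mkdir -p pics; ls; cat > h.py <<'E'
import numpy as np, cv2
from plant import ctrl
def cam(s):
    f=240/np.tan(np.radians(s["vertical_fov"])/2)
    K=np.array([[f,0,s["cx"]],[0,f,s["cy"]],[0,0,1.]])
    R,_=cv2.Rodrigues(np.array(s["rvec"],float)); return K,R,np.array(s["tvec"],float).ravel()
def ray(s,uv,z):
    K,R,t=cam(s); uv=np.atleast_2d(uv).astype(float)
    d=(R.T@np.linalg.inv(K)@np.c_[uv,np.ones(len(uv))].T).T; c=-R.T@t
    return c+d*((z-c[2])/d[:,2])[:,None]
def proj(s,P):
    K,R,t=cam(s); q=(K@(R@np.atleast_2d(P).T+t[:,None])).T; return q[:,:2]/q[:,2:]
def save(s,n): cv2.imwrite("pics/"+n+".png",s["color"][:,:,::-1])
E
python3 - <<'E'
from h import *
print(ctrl.get_obs())
for n in ["scene","side","wrist"]:
    s=ctrl.snapshot(n); save(s,n+"0")
    K,R,t=cam(s); print(n,K[0,0],-R.T@t,R[2])
    for th,z in [("board",0.005),("jig",0.045),("module_top",.017)]:
        for d in ctrl.cut_out(s,th):
            uv=np.array(d["xy"])*[640,480]
            print(th,round(d["conf"],2),uv.round(),ray(s,uv,z)[0].round(3),d["pixels"].sum())
E
```

```text
pics
{'clock': 0.0, 'joint_pos': array([ 7.95290562e+01,  2.05909687e+01,  6.33475076e-01, -1.94061447e-02,
       -7.01346111e+01, -1.65056637e+01]), 'qvel': array([ 0.01497198, -0.07259999, -0.03442727, -0.12270466,  0.03584783,
        0.03879185]), 'tau': array([ 1.77774906e-03, -5.82714343e+01,  2.93049037e+01,  6.99712291e+00,
        6.75340460e-03, -1.81191276e-04]), 'tool_pos': array([0.30605802, 0.60120345, 0.29122783]), 'orientation': array([ 1.79906507e+02, -8.67909270e-03, -2.69832096e+01]), 'force': array([-0.04428183,  0.10736316,  0.20314249]), 'moment': array([ 0.02768209, -0.03209377,  0.05056118]), 'gripper_force': 0.0, 'opening': 0.08755158166624243}
scene 512.3028706847145 [ 1.10412868 -0.36479919  0.80715696] [-0.55854505  0.36878194 -0.7429854 ]
board 0.87 [412. 182.] [0.48  0.299 0.005] 1083
board 0.7 [368. 224.] [0.531 0.134 0.005] 664
board 0.63 [318. 191.] [0.384 0.101 0.005] 1099
jig 0.93 [234. 257.] [ 0.488 -0.158  0.045] 4348
jig 0.67 [129. 233.] [ 0.315 -0.306  0.045] 4057
jig 0.23 [167. 406.] [ 0.697 -0.38   0.045] 4179
module_top 0.67 [368. 216.] [0.5
[... 165 characters left out ...]
   0.017] 353
side 465.8992529824245 [ 0.0411375  -0.63031491  0.66529358] [ 0.50376747  0.62568333 -0.59559945]
board 0.97 [219. 218.] [0.477 0.302 0.005] 752
board 0.77 [276. 240.] [0.531 0.13  0.005] 474
board 0.61 [228. 273.] [0.38  0.098 0.005] 1263
jig 0.87 [310. 417.] [ 0.282 -0.311  0.045] 8002
jig 0.65 [276. 242.] [0.498 0.077 0.045] 472
jig 0.57 [331. 315.] [ 0.444 -0.172  0.045] 4579
module_top 0.77 [225. 262.] [0.389 0.122 0.017] 228
module_top 0.7 [276. 241.] [0.521 0.113 0.017] 523
module_top 0.52 [217. 213.] [0.477 0.311 0.017] 143
module_top 0.38 [273. 238.] [0.522 0.128 0.017] 72
wrist 346.5435269976114 [0.38031785 0.56355295 0.38443816] [-0.27241915  0.13811696 -0.95221401]
```

View pics/scene0.png

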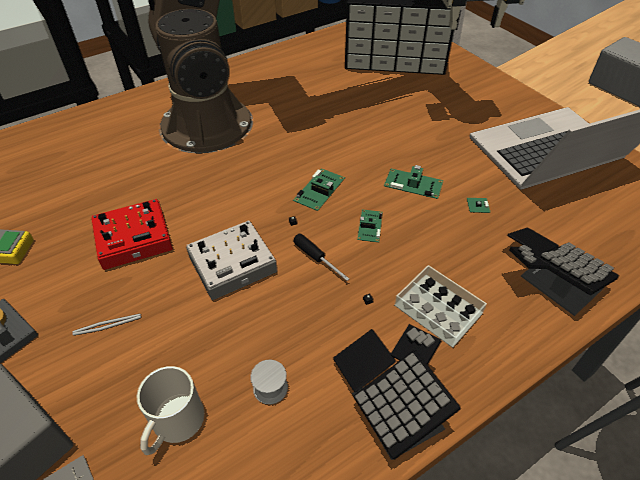

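View pics/side0.png

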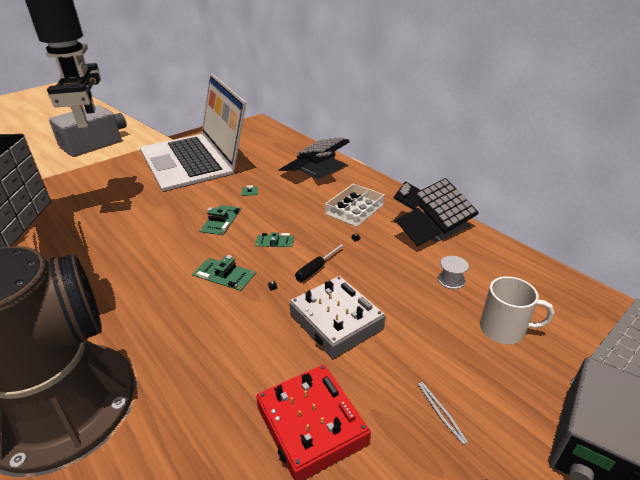

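The scene shows three green boards; the smallest is at (368,224) in the scene view and (275,240) in the side view, world about (0.53, 0.13). The grey jig is at (234,257) and (337,312), and the red decoy at (130,233). I'll fly the wrist camera over the small board.

Emit:
send_rows:
  deltas:
    - [[0.035,0.026,0],0]
    - [[0.07,0.053,0],0]
    - [[0.105,0.08,0],0]
    - [[0.14,0.106,0],0]
    - [[0.172,0.132,0],0]
  gripper: 1

```text
clock: 1.02
tool_pos: [0.3815, 0.4434, 0.2923]
orientation: [-180.0, -0.0, -27.0]
force: [0.6, 0.2, -0.3]
opening: 0.0876
gripper_force: 0.0
```

Emit:
send_rows:
  deltas:
    - [[0.035,0.026,0],0]
    - [[0.07,0.053,0],0]
    - [[0.105,0.08,0],0]
    - [[0.14,0.106,0],0]
    - [[0.172,0.132,0],0]

```text
clock: 1.43
tool_pos: [0.4562, 0.2868, 0.2925]
orientation: [-180.0, -0.0, -27.0]
force: [1.0, 1.1, -0.2]
opening: 0.0874
gripper_force: 0.0
```

Emit:
send_rows:
  deltas:
    - [[0.035,0.026,0],0]
    - [[0.07,0.053,0],0]
    - [[0.105,0.08,0],0]
    - [[0.14,0.106,0],0]
    - [[0.172,0.132,0],0]

```text
clock: 1.85
tool_pos: [0.531, 0.1302, 0.2926]
orientation: [-180.0, -0.0, -27.0]
force: [0.4, 0.4, -0.7]
opening: 0.0878
gripper_force: 0.0
```

Emit:
send_rows:
  deltas:
    - [[0,0,0],0]
    - [[0,0,0],0]
    - [[0,0,0],0]
    - [[0,0,0],0]
    - [[0,0,0],0]

```text
clock: 2.27
tool_pos: [0.5301, 0.1329, 0.2922]
orientation: [-180.0, -0.0, -26.9]
force: [0.3, 0.0, -0.1]
opening: 0.0874
gripper_force: 0.0
```

```bash
python3 - <<'E'
from h import *
s=ctrl.snapshot("wrist"); save(s,"w1")
for th,z in [("board",0.003),("module_top",.018)]:
    for d in ctrl.cut_out(s,th):
        uv=np.array(d["xy"])*[640,480]
        m=d["pixels"]; p=np.argwhere(m)[:,::-1]
        w=ray(s,p,z)[:,:2]; r=cv2.minAreaRect((w*1000).astype(np.float32))
        print(th,round(d["conf"],2),uv.round(),ray(s,uv,z)[0].round(4),m.sum(),r)
cr=[]
for n,(u,v) in [("scene",(234,257)),("side",(337,312))]:
    q=ctrl.snapshot(n); c=q["color"][v-55:v+55,u-55:u+55]
    cr.append(cv2.resize(c,(400,400),interpolation=cv2.INTER_CUBIC))
cv2.imwrite("pics/jigs.png",np.hstack(cr)[:,:,::-1])
E
```

```text
board 0.96 [210. 282.] [0.5056 0.2917 0.003 ] 2668 ((481.9263916015625, 301.28765869140625), (126.01207733154297, 64.91302490234375), 37.837215423583984)
board 0.65 [232.  19.] [0.7306 0.1243 0.003 ] 4057 ((720.1021118164062, 128.4654541015625), (111.87994384765625, 53.905460357666016), 63.08047866821289)
board 0.6 [390. 300.] [0.3848 0.1084 0.003 ] 3230 ((377.7457580566406, 110.26712036132812), (65.6112289428711, 125.75813293457031), 26.687015533447266)
module_top 0.9 [318. 210.] [0.5285 0.1346 0.018 ] 512 ((528.92529296875, 133.48475646972656), (34.06270980834961, 18.791133880615234), 46.66246795654297)
module_top 0.61 [389. 310.] [0.3826 0.1144 0.018 ] 749 ((378.7380065917969, 112.96640014648438), (48.35009002685547, 27.873981475830078), 25.505380630493164)
```

View pics/w1.png

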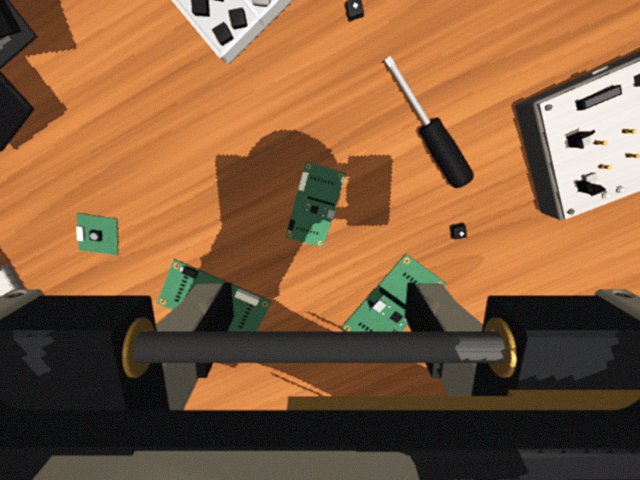

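View pics/jigs.png

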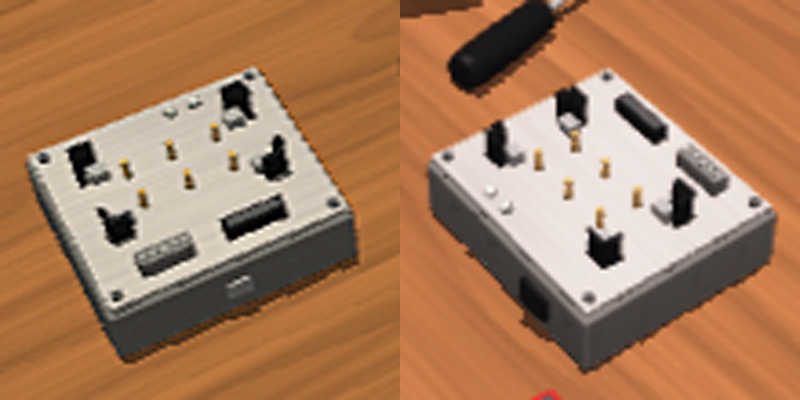

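```bash
cat > rect.py <<'E'
from h import *
from scipy.optimize import least_squares
def fitrect(s,p,z,c0,yaw0,L,W):
    "pose (x,y,yaw) of an L(x) by W(y) rectangle whose corner/any pixels given as hull match"
    pass
def green(s,u,v,r=70):
    hsv=cv2.cvtColor(s["color"],cv2.COLOR_RGB2HSV)
    m=((hsv[...,0]>45)&(hsv[...,0]<100)&(hsv[...,1]>60)&(hsv[...,2]>25)).astype(np.uint8)
    m=cv2.morphologyEx(m,cv2.MORPH_CLOSE,np.ones((7,7),np.uint8))
    n,l,st,c=cv2.connectedComponentsWithStats(m)
    i=[i for i in range(1,n) if st[i,4]>150]; i=min(i,key=lambda k:np.hypot(*(c[k]-[u,v])))
    return np.argwhere(l==i)[:,::-1]
def rect(s,p,z):
    w=ray(s,p,z)[:,:2]; return cv2.minAreaRect((w*1000).astype(np.float32))
E
python3 - <<'E'
from rect import *
s=ctrl.snapshot("wrist"); p=green(s,317,205); print("wrist",rect(s,p,.0016),len(p))
s2=ctrl.snapshot("scene"); p=green(s2,370,225); print("scene",rect(s2,p,.0016),len(p))
s3=ctrl.snapshot("side"); p=green(s3,275,240); print("side",rect(s3,p,.0016),len(p))
print("corners",ray(s,[[307,163],[346,170],[323,246],[287,238]],.0016)[:,:2].round(4), "usb",ray(s,[331,214],.016))
a=np.array([[30,155],[255,70],[352,205],[110,315],[170,112],[195,102],[165,255],[255,217]])*.275+[179,202]
print("jig scene",ray(s2,a,.043)[:,:2].round(4))
b=(np.array([[432,155],[605,72],[770,210],[588,305],[490,190],[505,207],[703,170],[640,118]])-[400,0])*.275+[282,257]
print("jig side",ray(s3,b,.043)[:,:2].round(4))
print(ctrl.get_obs()["joint_pos"].round(1))
E
```

```text
wrist ((531.9143676757812, 137.5216522216797), (44.83316421508789, 89.00533294677734), 47.05298614501953) 2854
scene ((532.9849243164062, 137.55010986328125), (44.6611213684082, 90.7166976928711), 47.1869010925293) 599
side ((533.3792724609375, 137.78317260742188), (52.957664489746094, 88.82830047607422), 49.39023971557617) 405
corners [[0.5775 0.1225]
 [0.5516 0.0881]
 [0.4847 0.1499]
 [0.5124 0.1827]] usb [[0.51821353 0.12341452 0.016     ]]
jig scene [[ 0.4064 -0.2207]
 [ 0.4174 -0.0888]
 [ 0.5331 -0.0925]
 [ 0.5279 -0.2303]
 [ 0.4198 -0.1433]
 [ 0.4207 -0.1283]
 [ 0.5087 -0.1901]
 [ 0.512  -0.1393]]
jig side [[ 0.4127 -0.0906]
 [ 0.5268 -0.1   ]
 [ 0.5195 -0.2338]
 [ 0.4075 -0.2215]
 [ 0.4199 -0.1308]
 [ 0.4181 -0.1452]
 [ 0.5138 -0.1912]
 [ 0.516  -0.1405]]
[ 34.5   8.5 -15.6   0.  -65.9  28.5]
```

The close view shows the board at (317,205) with its USB to the lower right. That fits centre (0.532, 0.1375), x axis at 47° and size 45×90 mm. The jig lamps are on its −x side, at yaw of about −4°. Next I'll turn by +74°, shut the fingers and descend.

Emit:
send_rows:
  deltas:
    - [[0,-0.006,0.02],-0.078]
    - [[0,-0.006,0.04],-0.156]
    - [[0,-0.006,0.06],-0.234]
    - [[0,-0.006,0.08],-0.312]
    - [[0,-0.006,0.1],-0.39]
  gripper: 0

```text
clock: 3.08
tool_pos: [0.5326, 0.1362, 0.2115]
orientation: [-180.0, -0.0, 8.5]
force: [0.1, 0.6, 0.4]
opening: 0.0597
gripper_force: 0.0
```

Emit:
send_rows:
  deltas:
    - [[0,0,0.02],-0.078]
    - [[0,0,0.04],-0.156]
    - [[0,0,0.06],-0.234]
    - [[0,0,0.08],-0.312]
    - [[0,0,0.1],-0.39]

```text
clock: 3.5
tool_pos: [0.5326, 0.1363, 0.1315]
orientation: [180.0, -0.0, 43.6]
force: [0.4, 0.5, 0.7]
opening: 0.0268
gripper_force: 0.0
```

Emit:
send_rows:
  deltas:
    - [[0,0,0.01],-0.042]
    - [[0,0,0.01],-0.042]
    - [[0,0,0.01],-0.042]
    - [[0,0,0.01],-0.042]
    - [[0,0,0.01],-0.042]

```text
clock: 3.92
tool_pos: [0.5331, 0.1365, 0.1251]
orientation: [180.0, -0.1, 46.9]
force: [0.1, 0.1, -0.6]
opening: 0.0006
gripper_force: 0.0
```

```bash
python3 - <<'E'
from rect import *
s=ctrl.snapshot("wrist"); save(s,"w2")
o=ctrl.get_obs(); print(o["tool_pos"],o["orientation"],o["force"],o["opening"])
for d in ctrl.cut_out(s,"module_top")[:2]: print(d["conf"],np.array(d["xy"])*[640,480],rect(s,np.argwhere(d["pixels"])[:,::-1],.017))
g=green(s,*proj(s,[.532,.1375,.002])[0]); print(rect(s,g,.0016),len(g),g.min(0),g.max(0))
E
```

```text
[0.53303003 0.1365201  0.12506975] [ 1.79973396e+02 -9.14640956e-02  4.69322021e+01] [-0.20365542 -0.2790307   0.46308088] 0.00023355762524131335
0.81 [318.976 266.208] ((528.2098388671875, 133.84605407714844), (34.820404052734375, 17.920595169067383), 47.44207000732422)
0.78 [ 30.272 122.784] ((476.861572265625, 306.93121337890625), (27.63039779663086, 36.226131439208984), 37.2322883605957)
((532.18359375, 137.88519287109375), (45.50652313232422, 89.39018249511719), 46.886138916015625) 7443 [247 225] [385 289]
```

View pics/w2.png

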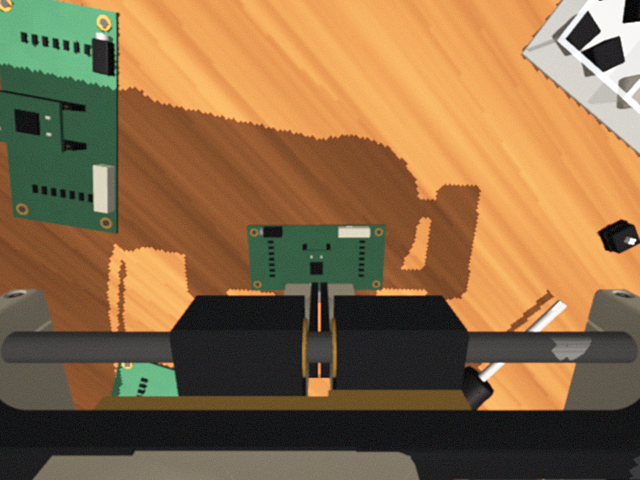

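The module and board are under the closed fingers: board centre (0.5322, 0.1379), yaw 46.9°. I'm pressing now.

Emit:
send_rows:
  deltas:
    - [[0,-0.002,0.012],0]
    - [[0,-0.002,0.024],0]
    - [[0,-0.002,0.036],0]
    - [[0,-0.002,0.044],0]
    - [[0,-0.002,0.044],0]

```text
clock: 4.43
tool_pos: [0.5303, 0.1367, 0.0867]
orientation: [-179.9, 0.2, 47.0]
force: [-1.1, -0.0, 0.1]
opening: 0.0003
gripper_force: 0.0
```

Emit:
send_rows:
  deltas:
    - [[0,0,0.002],0]
    - [[0,0,0.004],0]
    - [[0,0,0.006],0]
    - [[0,0,0.008],0]
    - [[0,0,0.009],0]

```text
clock: 4.85
tool_pos: [0.5317, 0.1374, 0.0825]
orientation: [180.0, -0.0, 47.0]
force: [-3.2, 0.0, 8.1]
opening: 0.0004
gripper_force: 4.0
```

Emit:
send_rows:
  deltas:
    - [[0,0,0.0005],0]
    - [[0,0,0.001],0]
    - [[0,0,0.0015],0]
    - [[0,0,0.002],0]
    - [[0,0,0.002],0]

```text
clock: 5.27
tool_pos: [0.5317, 0.1375, 0.0812]
orientation: [180.0, -0.1, 47.0]
force: [-2.5, -0.0, 8.5]
opening: 0.0007
gripper_force: 3.9
```

Emit:
send_rows:
  deltas:
    - [[0,0,0.0006],0]
    - [[0,0,0.0012],0]
    - [[0,0,0.0018],0]
    - [[0,0,0.002],0]
    - [[0,0,0.002],0]

```text
clock: 5.68
tool_pos: [0.5317, 0.1375, 0.0809]
orientation: [180.0, -0.1, 47.1]
force: [-7.0, -1.6, 21.6]
opening: 0.0005
gripper_force: 10.9
```

The force jumped to 21.6 N at TCP height 0.0809, so the module is home. I'll lift, open and re-check the board.

Emit:
send_rows:
  deltas:
    - [[0,0,-0.005],0]
    - [[0,0,-0.02],0]
    - [[0,0,-0.035],0]
    - [[0,0,-0.04],0]
    - [[0,0,-0.04],0]
  gripper: 0

```text
clock: 6.1
tool_pos: [0.5321, 0.1378, 0.1118]
orientation: [180.0, -0.2, 47.0]
force: [-0.2, 0.3, -0.4]
opening: 0.0005
gripper_force: 0.0
```

Emit:
send_rows:
  deltas:
    - [[0,0,0],0]
    - [[0,0,0],0]
    - [[0,0,0],0]
    - [[0,0,0],0]
    - [[0,0,0],0]
  gripper: 0.5

```text
clock: 6.52
tool_pos: [0.5312, 0.1372, 0.1101]
orientation: [-180.0, 0.0, 47.0]
force: [0.6, 0.2, -0.4]
opening: 0.0275
gripper_force: 0.0
```

```bash
python3 - <<'E'
from rect import *
s=ctrl.snapshot("wrist"); save(s,"w3")
o=ctrl.get_obs(); print(o["tool_pos"],o["orientation"],o["force"],o["opening"])
for d in ctrl.cut_out(s,"module_top")[:2]: print(d["conf"],np.array(d["xy"])*[640,480],rect(s,np.argwhere(d["pixels"])[:,::-1],.014))
g=green(s,*proj(s,[.532,.1375,.002])[0]); print(rect(s,g,.0016),len(g),g.min(0),g.max(0))
for n in ["scene","side"]:
  s=ctrl.snapshot(n); g=green(s,*proj(s,[.532,.1375,.002])[0]); print(rect(s,g,.0016),len(g),g.min(0),g.max(0))
E
```

```text
[0.53127917 0.13725044 0.1101885 ] [-1.79992108e+02  3.57542974e-02  4.70035879e+01] [-0.82229673 -0.09766221  0.29143445] 0.032554310013333865
0.96 [320.    282.096] ((528.0851440429688, 133.57899475097656), (35.94457244873047, 17.69529914855957), 46.22051239013672)
0.87 [ 21.504 122.976] ((478.4906005859375, 303.86944580078125), (27.37030029296875, 25.820987701416016), 37.29081344604492)
((530.4642333984375, 135.9686279296875), (50.689083099365234, 89.31037902832031), 46.98622131347656) 7863 [246 230] [392 305]
((543.1964721679688, 128.1738739013672), (44.390621185302734, 63.112518310546875), 46.82086944580078) 394 [357 220] [380 241]
((532.0068969726562, 136.18203735351562), (48.739410400390625, 88.8291015625), 49.39577102661133) 397 [255 234] [293 246]
```

Emit:
send_rows:
  deltas:
    - [[0.0014,0,0.012],0]
    - [[0.0014,0,0.024],0]
    - [[0.0014,0,0.036],0]
    - [[0.0014,0,0.045],0]
    - [[0.0014,0,0.0495],0]
  gripper: 0.5

```text
clock: 7.13
tool_pos: [0.5314, 0.1376, 0.0691]
orientation: [-180.0, 0.1, 47.0]
force: [-0.3, -1.1, 0.1]
opening: 0.0439
gripper_force: 0.0
```

Emit:
send_rows:
  deltas:
    - [[0,0,0],0]
    - [[0,0,0],0]
    - [[0,0,0],0]
    - [[0,0,0],0]
    - [[0,0,0],0]

```text
clock: 7.55
tool_pos: [0.5324, 0.1383, 0.0714]
orientation: [180.0, -0.1, 47.0]
force: [-0.4, 0.1, -0.6]
opening: 0.0436
gripper_force: 0.0
```

Emit:
send_rows:
  deltas:
    - [[0,0,0],0]
    - [[0,0,0],0]
    - [[0,0,0],0]
    - [[0,0,0],0]
    - [[0,0,0],0]
  gripper: 0

```text
clock: 7.97
tool_pos: [0.5322, 0.1382, 0.071]
orientation: [180.0, -0.0, 47.0]
force: [-0.2, 0.9, 0.5]
opening: 0.0178
gripper_force: 30.0
```

Emit:
send_rows:
  deltas:
    - [[0,0,0],0]
    - [[0,0,0],0]
    - [[0,0,0],0]
    - [[0,0,0],0]
    - [[0,0,0],0]
  gripper: 0

```text
clock: 8.38
tool_pos: [0.5322, 0.1382, 0.071]
orientation: [180.0, -0.0, 47.0]
force: [-1.3, -0.5, 0.8]
opening: 0.0179
gripper_force: 30.0
```

Gripped at 17.9 mm opening. I'll lift the board and carry it over the jig, a little in front of the nest, for a close measurement.

Emit:
send_rows:
  deltas:
    - [[0,0,-0.01],0]
    - [[0,0,-0.04],0]
    - [[0,0,-0.085],0]
    - [[0,0,-0.13],0]
    - [[0,0,-0.17],0]
  gripper: 0

```text
clock: 8.8
tool_pos: [0.5321, 0.138, 0.2095]
orientation: [180.0, -0.0, 47.0]
force: [1.4, 0.8, -1.0]
opening: 0.0173
gripper_force: 30.0
```

Emit:
send_rows:
  deltas:
    - [[-0.02,0.01,-0.02],0.04]
    - [[-0.055,0.028,-0.04],0.1]
    - [[-0.095,0.048,-0.05],0.16]
    - [[-0.135,0.066,-0.058],0.22]
    - [[-0.173,0.084,-0.058],0.283]

```text
clock: 9.22
tool_pos: [0.4864, -0.0101, 0.2554]
orientation: [180.0, -0.2, 21.3]
force: [0.7, -0.7, -0.4]
opening: 0.0175
gripper_force: 30.0
```

Emit:
send_rows:
  deltas:
    - [[-0.03,0.038,-0.01],0.07]
    - [[-0.06,0.076,-0.03],0.14]
    - [[-0.09,0.113,-0.05],0.2]
    - [[-0.11,0.138,-0.057],0.25]
    - [[-0.12,0.151,-0.057],0.283]

```text
clock: 9.63
tool_pos: [0.4411, -0.159, 0.3014]
orientation: [180.0, -0.2, -4.3]
force: [0.2, -0.5, -0.3]
opening: 0.0175
gripper_force: 30.0
```

Emit:
send_rows:
  deltas:
    - [[0,0,0],0]
    - [[0,0,0],0]
    - [[0,0,0],0]
    - [[0,0,0],0]
    - [[0,0,0],0]

```text
clock: 10.05
tool_pos: [0.4422, -0.1558, 0.2988]
orientation: [-180.0, 0.0, -3.8]
force: [-0.6, 0.5, -0.2]
opening: 0.0173
gripper_force: 30.0
```

```bash
python3 - <<'E'
from rect import *
s=ctrl.snapshot("wrist"); save(s,"w4"); np.save("w4.npy",s,allow_pickle=True)
o=ctrl.get_obs(); print(o["tool_pos"],o["orientation"],o["force"],o["opening"])
for d in ctrl.cut_out(s,"jig")[:2]: print(d["conf"],np.array(d["xy"])*[640,480],rect(s,np.argwhere(d["pixels"])[:,::-1],.043))
print(proj(s,[[.4615,-.159,.05],[.5315,-.159,.05]]))
E
```

```text
[ 0.44217456 -0.15581644  0.29880159] [-1.79999908e+02  2.33488639e-02 -3.83732268e+00] [ 0.03178454  0.05810307 -0.41666564] 0.017547318302182948
0.88 [319.104 180.576] ((469.64239501953125, -158.75592041015625), (137.31016540527344, 124.63629913330078), 86.41714477539062)
0.86 [475.328 286.8  ] ((344.8770751953125, -313.455078125), (145.39230346679688, 61.08224868774414), 64.42520141601562)
[[320.46010423 194.7384545 ]
 [315.50589782 120.48147764]]
```

View pics/w4.png

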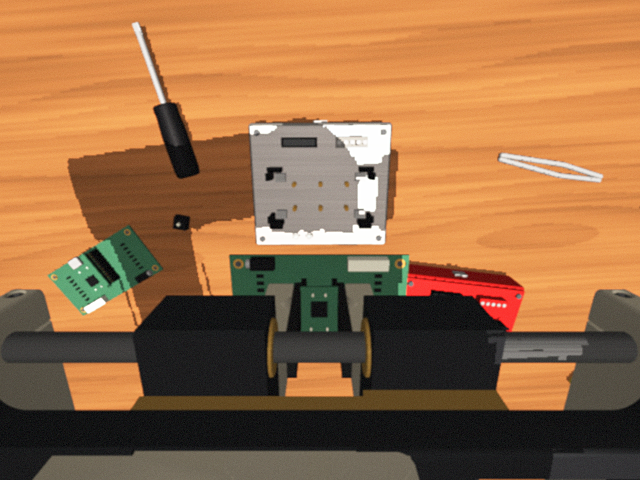

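The jig is seen whole: probes in two rows at (295–346, 184) and (295–346, 208), header at the top, which is the rear. The held board's rear edge is along row 255. I'll refine the numbers.

```bash
python3 - <<'E'
from rect import *
s=np.load("w4.npy",allow_pickle=True).item(); o=ctrl.get_obs(); T=o["tool_pos"]; yw=np.radians(o["orientation"][2])
im=s["color"].astype(int); hsv=cv2.cvtColor(s["color"],cv2.COLOR_RGB2HSV)
m=((hsv[...,1]>90)&(hsv[...,0]>8)&(hsv[...,0]<32)).astype(np.uint8)
m[:,:270]=0;m[:,366:]=0;m[:172]=0;m[222:]=0
n,l,st,c=cv2.connectedComponentsWithStats(m)
print([(c[i].round(1).tolist(),int(st[i,4])) for i in range(1,n)])
w=ray(s,c[1:][st[1:,4]>=4],.053)[:,:2]; print(w.round(4)); print("mean",w.mean(0))
# plate: bright/grey low-saturation region
m=((hsv[...,1]<60)&(hsv[...,2]>70)).astype(np.uint8); m[:,:235]=0;m[:,405:]=0;m[:110]=0;m[250:]=0
m=cv2.morphologyEx(m,cv2.MORPH_OPEN,np.ones((5,5),np.uint8))
n,l,st,c=cv2.connectedComponentsWithStats(m); i=1+st[1:,4].argmax()
r=rect(s,np.argwhere(l==i)[:,::-1],.043); print("plate",r,st[i])
# held board: top face at T-0.071+0.0016
g=green(s,320,275); print(g.min(0),g.max(0))
z=T[2]-.071+.0016
R=np.array([[np.cos(yw),np.sin(yw)],[-np.sin(yw),np.cos(yw)]])
e=[]
for u in range(g[:,0].min()+6,g[:,0].max()-5,4):
    e.append([u-0,g[g[:,0]==u][:,1].min()-.5])
we=(ray(s,e,z)[:,:2]-T[:2])@R.T
print("rear edge in tool", np.polyfit(we[:,1],we[:,0],1))
rows=[262,266,270]; 
for v in rows:
    u=g[g[:,1]==v][:,0]; print(((ray(s,[[u.min()-.5,v],[u.max()+.5,v]],z)[:,:2]-T[:2])@R.T).round(4).tolist())
E
```

```text
[([293.5, 184.0], 18), ([319.9, 184.0], 16), ([346.5, 184.0], 18), ([294.4, 207.8], 20), ([320.2, 207.6], 19), ([346.0, 207.6], 21), ([362.0, 221.0], 1)]
[[ 0.4744 -0.1335]
 [ 0.4726 -0.1592]
 [ 0.4709 -0.1851]
 [ 0.4508 -0.1323]
 [ 0.4491 -0.1579]
 [ 0.4474 -0.1835]]
mean [ 0.46087448 -0.15856299]
plate ((469.693359375, -159.13710021972656), (136.75363159179688, 124.43202209472656), 86.13518524169922) [  249   120   142   125 15444]
[230 255] [408 331]
rear edge in tool [0.00024081 0.02300304]
[[0.019, 0.0441], [0.019, -0.0451]]
[[0.0168, 0.0443], [0.0168, -0.0453]]
[[0.0147, 0.0444], [0.0146, -0.045]]
```

Emit:
send_rows:
  deltas:
    - [[0.012,0.0012,0.03],0]
    - [[0.024,0.0024,0.07],0]
    - [[0.024,0.0024,0.115],0]
    - [[0.024,0.0024,0.155],0]
    - [[0.024,0.0024,0.186],0]
  gripper: 0

```text
clock: 10.57
tool_pos: [0.4602, -0.1593, 0.1477]
orientation: [-180.0, 0.1, -3.9]
force: [0.3, -0.8, -1.2]
opening: 0.0176
gripper_force: 30.0
```

Emit:
send_rows:
  deltas:
    - [[0,0,0],0]
    - [[0,0,0],0]
    - [[0,0,0],0]
    - [[0,0,0],0]
    - [[0,0,0],0]

```text
clock: 10.98
tool_pos: [0.462, -0.1597, 0.1519]
orientation: [-180.0, -0.2, -3.9]
force: [0.1, -0.2, 0.4]
opening: 0.0174
gripper_force: 30.0
```

Emit:
send_rows:
  deltas:
    - [[0,0,0],0]
    - [[0,0,0],0]
    - [[0,0,0],0]
    - [[0,0,0],0]
    - [[0,0,0],0]

```text
clock: 11.4
tool_pos: [0.461, -0.1598, 0.1503]
orientation: [-180.0, -0.0, -3.9]
force: [0.8, -0.6, -0.3]
opening: 0.0176
gripper_force: 30.0
```

```bash
python3 - <<'E'
from rect import *
o=ctrl.get_obs(); T=o["tool_pos"]; print(T,o["orientation"],o["force"])
cr=[]
for n in ["scene","side","wrist"][:3]:
    q=ctrl.snapshot(n); np.save(n+"5.npy",q,allow_pickle=True)
    u,v=proj(q,[.461,-.1585,.065])[0].astype(int)
    if n=="wrist": save(q,"w5"); continue
    c=q["color"][v-55:v+55,u-55:u+55]; cr.append(cv2.resize(c,(400,400),interpolation=cv2.INTER_CUBIC))
cv2.imwrite("pics/over.png",np.hstack(cr)[:,:,::-1])
E
```

```text
[ 0.46101202 -0.15978007  0.1503018 ] [-1.79998622e+02 -1.31946039e-02 -3.93866962e+00] [ 0.80182094 -0.57460622 -0.28771197]
```

View pics/over.png

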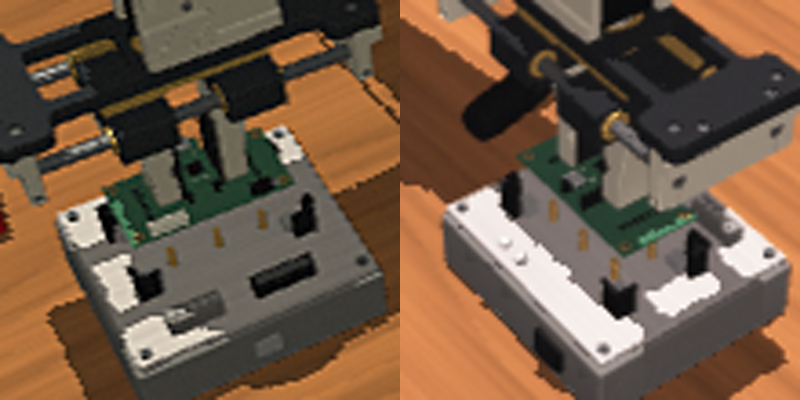

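View pics/w5.png

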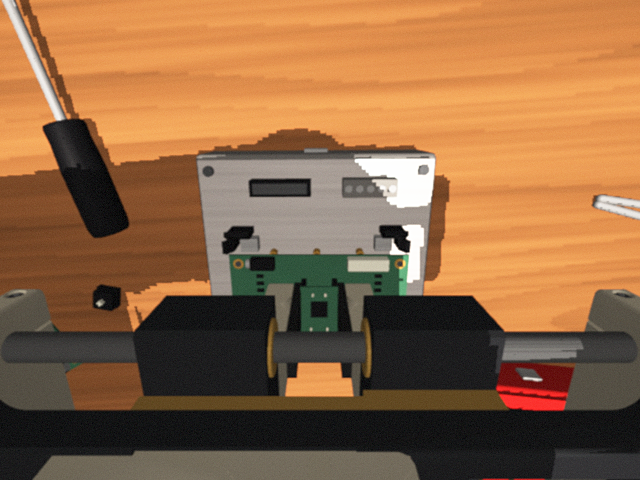

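The board hovers over the nest the right way round: the USB end is over the lamp side, and the rear guides at (238,238) and (395,238) bracket the board in the wrist view. I'll check the lateral offsets.

```bash
python3 - <<'E'
from rect import *
s=np.load("wrist5.npy",allow_pickle=True).item(); T=np.array([.461,-.15978,.1503]); yw=np.radians(-3.94)
R=np.array([[np.cos(yw),np.sin(yw)],[-np.sin(yw),np.cos(yw)]])
tool=lambda uv,z:((ray(s,uv,z)[:,:2]-T[:2])@R.T).round(4)
hsv=cv2.cvtColor(s["color"],cv2.COLOR_RGB2HSV); 
m=((hsv[...,1]>90)&(hsv[...,0]>8)&(hsv[...,0]<32)).astype(np.uint8); m[:245]=0;m[256:]=0;m[:,:262]=0;m[:,370:]=0
n,l,st,c=cv2.connectedComponentsWithStats(m); k=[i for i in range(1,n) if st[i,4]>5]; print(c[k].round(1)); print("probes",tool(c[k],.054))
k=hsv[...,2]<45
for v in (228,231,234): u=np.flatnonzero(k[v,200:440])+200; print(v,u.min(),u.max(),"guides",tool([[u.min()-.5,v],[u.max()+.5,v]],.062).tolist())
print("holes",tool([[208,171],[423,170]],.043).tolist())
g=green(s,320,275); z=T[2]-.0694
for v in (262,268): u=g[g[:,1]==v][:,0]; print("board",tool([[u.min()-.5,v],[u.max()+.5,v]],z).tolist())
e=[[u,g[g[:,0]==u][:,1].min()-.5] for u in range(240,400,8)]; print("rear",np.median(tool(e,z)[:,0]))
for n in ["scene","side"]:
    q=np.load(n+"5.npy",allow_pickle=True).item()
    hsv=cv2.cvtColor(q["color"],cv2.COLOR_RGB2HSV)
E
```

```text
[[273.2 251.8]
 [316.2 251.8]
 [359.  251.4]]
probes [[ 0.0147  0.0261]
 [ 0.0147  0.0012]
 [ 0.0149 -0.0235]]
228 231 401 guides [[0.0313, 0.0476], [0.0313, -0.0451]]
231 228 404 guides [[0.0296, 0.0494], [0.0296, -0.0468]]
234 225 406 guides [[0.0279, 0.0511], [0.0279, -0.048]]
holes [[0.0596, 0.0628], [0.0601, -0.0595]]
board [[0.0191, 0.0445], [0.019, -0.0447]]
board [[0.0158, 0.0447], [0.0158, -0.0444]]
rear 0.023
```

Nest lies 1.3 mm to the left (tool −y); x is right. Correcting and lowering into the guides.

Emit:
send_rows:
  deltas:
    - [[-0.0004,-0.0017,0],0]
    - [[-0.0004,-0.0017,0.004],0]
    - [[-0.0004,-0.0017,0.011],0]
    - [[-0.0004,-0.0017,0.019],0]
    - [[-0.0004,-0.0017,0.026],0]
  gripper: 0

```text
clock: 11.97
tool_pos: [0.4605, -0.1583, 0.1285]
orientation: [-180.0, 0.0, -3.9]
force: [0.6, -0.7, -0.9]
opening: 0.0172
gripper_force: 30.0
```

Emit:
send_rows:
  deltas:
    - [[0,0,0],0]
    - [[0,0,0],0]
    - [[0,0,0],0]
    - [[0,0,0],0]
    - [[0,0,0],0]

```text
clock: 12.38
tool_pos: [0.4609, -0.1584, 0.1296]
orientation: [-180.0, -0.0, -3.9]
force: [-0.1, 0.2, -0.3]
opening: 0.0178
gripper_force: 30.0
```

Emit:
send_rows:
  deltas:
    - [[0,0,0.001],0]
    - [[0,0,0.002],0]
    - [[0,0,0.003],0]
    - [[0,0,0.004],0]
    - [[0,0,0.005],0]
  gripper: 0

```text
clock: 12.8
tool_pos: [0.4608, -0.1584, 0.1254]
orientation: [180.0, -0.0, -3.9]
force: [-0.3, 0.5, 2.4]
opening: 0.0174
gripper_force: 30.0
```

Emit:
send_rows:
  deltas:
    - [[0,0,0.0007],0]
    - [[0,0,0.0014],0]
    - [[0,0,0.0021],0]
    - [[0,0,0.0028],0]
    - [[0,0,0.0035],0]

```text
clock: 13.22
tool_pos: [0.4608, -0.1584, 0.1227]
orientation: [180.0, -0.0, -3.9]
force: [-3.1, 1.2, 5.7]
opening: 0.0174
gripper_force: 30.0
```

Emit:
send_rows:
  deltas:
    - [[0,0,0.0005],0]
    - [[0,0,0.001],0]
    - [[0,0,0.0015],0]
    - [[0,0,0.002],0]
    - [[0,0,0.0024],0]
  gripper: 0

```text
clock: 13.63
tool_pos: [0.4608, -0.1584, 0.121]
orientation: [180.0, -0.0, -3.9]
force: [-2.6, 1.3, 9.1]
opening: 0.0172
gripper_force: 30.0
```

Emit:
send_rows:
  deltas:
    - [[0,0,0.0004],0]
    - [[0,0,0.0008],0]
    - [[0,0,0.0012],0]
    - [[0,0,0.0012],0]
    - [[0,0,0.0012],0]
  gripper: 0

```text
clock: 14.05
tool_pos: [0.4608, -0.1584, 0.1209]
orientation: [180.0, -0.0, -3.9]
force: [-6.1, 3.9, 18.8]
opening: 0.0177
gripper_force: 30.0
```

Emit:
send_rows:
  deltas:
    - [[0,0,0.0003],0]
    - [[0,0,0.0003],0]
    - [[0,0,0.0003],0]
    - [[0,0,0.0003],0]
    - [[0,0,0.0003],0]
  gripper: 0

```text
clock: 14.47
tool_pos: [0.4608, -0.1584, 0.1209]
orientation: [180.0, -0.0, -3.9]
force: [-6.5, 4.0, 22.0]
opening: 0.0175
gripper_force: 30.0
```

```bash
python3 - <<'E'
from rect import *
s=ctrl.snapshot("wrist"); save(s,"w6")
o=ctrl.get_obs(); T=o["tool_pos"]; yw=np.radians(o["orientation"][2]); print(T,o["force"],o["moment"])
R=np.array([[np.cos(yw),np.sin(yw)],[-np.sin(yw),np.cos(yw)]]); z=.0516
g=green(s,320,275); e=np.array([[u,g[g[:,0]==u][:,1].min()-.5] for u in range(240,400,8)])
print("rear in tool",np.polyfit(*((ray(s,e,z)[:,:2]-T[:2])@R.T).T[::-1],1))
q=ctrl.snapshot("side");u,v=proj(q,[.461,-.1585,.055])[0].astype(int)
cv2.imwrite("pics/fin.png",np.hstack([cv2.resize(q["color"][v-55:v+55,u-55:u+55],(400,400),interpolation=2),cv2.resize(s["color"][150:350,220:420],(400,400))])[:,:,::-1])
E
```

```text
[ 0.46079402 -0.15838346  0.12086739] [-7.64421753  3.29381371 22.28359697] [ 1.48541389  2.59618935 -0.02578946]
rear in tool [-0.00311921  0.02309338]
```

View pics/fin.png

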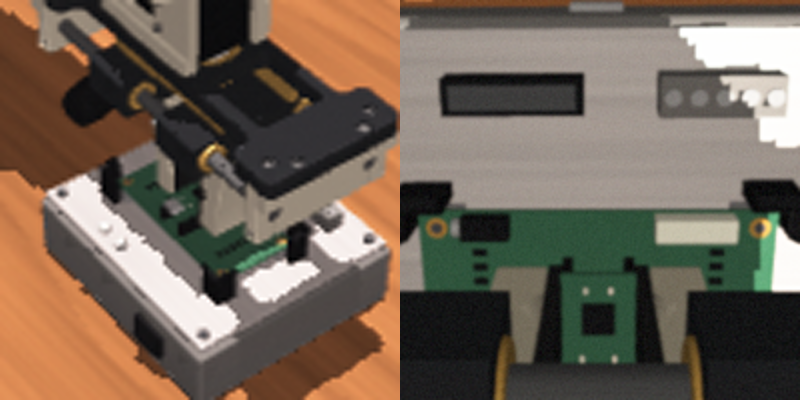

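The board sits flat between all the guides, its rear edge at row ~255 and the grip unslipped, pressed with a steady 22 N. I'm handing it in.

```bash
python3 -c "
from plant import ctrl
print(ctrl.close_job())"
```

```text
the job is handed in; nothing more can be done
None
```

The job is handed in, with no verdict returned: the module was pressed home on the bench, and the board sits in the nest with its USB end to the lamps, held on the stops with about 22 N at 14.5 s.

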